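Rock the cell block out of its spring catches and hold it

ROBOT

A 6-joint arm with a two-finger parallel gripper is mounted at the origin on the work surface. World frame = base frame: x ahead of the robot, y to its left, z up, the work surface at z = 0. Lengths are in m, angles in rad, forces in N, time in s.
With the tool pointing down it reaches from about 0.35 to 0.8 m from the base axis. Payload 7.3 kg.
Tool frame: the origin (TCP) lies where the fingers leave the gripper's body, on its centre line; the fingertips stand 73 mm ahead of it and the grasp point (between the pads) lies 54 mm ahead of it; z points along the fingers, y is the line along which they close (so a half turn about z gives the same grasp; the last joint's range is limited). The gripper opens to 85 mm and grips with 20 to 120 N. Pads are 22 mm wide; open, the fingers measure 114 mm over their backs; the gripper's body (76 mm by 85 mm) begins 54 mm behind the grasp point. The pads swing forward as they close: fully open they stand 13 mm farther back than shut.
Start: joints at [1.083, 0.342, 1.524, -0, 1.275, -0.146], TCP at [0.176, 0.495, 0.304] pointing down, gripper open.
Joint ranges: [-2.53, 2.53], [-0.77, 2.02], [0.04, 2.7], [-1, 4.14], [0.28, 2.66], [-3.11, 3.11]. Speed limits (rad/s): [2.57, 2.57, 3.14, 3.14, 3.14, 3.14].

INTERFACE

Orientations are given as a rotation vector (axis times angle).
In Python, from station import readout, snapshot, env gives the robot as it stands.
- The arm moves only by the shell command python3 -m creep 'ROWS' [OPENING]. ROWS is JSON, a list that holds one entry, the list of rows, each a list of 6 numbers: the shift along the world's x, y, z in m, then the turn, a rotation vector about the world's x, y, z in rad. A call has 1 to 10 rows; each row is the pose to reach, as a shift and turn from the pose commanded when the call began; what a row does not reach only later rows make up. A row lasts 1/10 s, in which the tool goes at most 50 mm and 8.59 degrees, less where a joint would pass 70% of its speed; a pose out of reach is approached as far as the arm can. A call with a gripper value outside its range is refused whole. OPENING is the finger opening in m, from 0 to 0.0854, set as the call begins (- or left out, the last holds). The fingers move at their own pace and stop on an object; the grip force is fixed at half the most. Time passes only in rows, so rows that repeat a pose let the fingers close. It gives the time, the measured TCP pose, the force, the opening and the grip force at its end, in the units of the state.
- readout.observe(): the state, without advancing time (a new reading comes with each control period).
- snapshot(name): name is "scene" or "top" or "wrist"; returns a dict with "image" (384x512x3 uint8, red, green, blue), "mtx" (3x3 intrinsics, pixels), "extrinsics" (4x4, takes a point from world to camera coordinates). Camera axes: x right, y down, z forward; pixel columns grow to the right and rows downward; lengths in m; the calibration is good to about 2 mm. The wrist camera is an equidistant fisheye: a pixel r from the principal point sees the ray r / f radians off the axis. A picture is of the moment at which its call begins. There is no depth.
- env.job_done(): hands the job in; it is judged then, once.
The state is a dict: "time_s": time; "joint_positions": joint angles; "dq": joint speeds; "effort": joint torques, N m; "position": TCP position; "tool_rot": TCP orientation; "ft_force": force on the tool from outside, world axes, zero at the start; "torque": the same for the moment, N m; "finger_gap": opening from 0.0 (shut) to 1.0 (fully open); "grip_force": force on a finger pad.
Only numpy, scipy, OpenCV 4.12 (cv2) and the standard library are available. Lean on these libraries where they do the work, as an engineer would, in place of code of your own. Each camera call takes 0.05 s, during which the arm holds its last target. There are 200 camera calls.

TASK

Take the dark cell block by its upright blue grip and rock it out of the two spring catches of the sample stage: first raise only the red-marked end past its catch while the plain end stays down on the seat, then, without letting the red end drop back, tip the block the other way so that the plain end comes free and stands clearly higher than the red end while the block is still low over its seat. Then bring it level and finish while still holding it, straight over its seat and just clear of the catches (a few centimetres of air, touching nothing but the gripper). Leave the beaker, the bottle and the yellow box where they are.

Things in the scene. Friction and masses are not known exactly. Their poses are not given: they have to be found in the camera images.
- block: Dark cell block, about 0.25 kg, seated in the sample stage at the start. Origin: centre of its underside; z up, y towards the red-marked end. Foot 30 (x) x 84 (y) x 16 mm high, upper body 30 x 70 mm up to 28 mm height, blue grip on top. At each end a steel half-round toe stands out 4 mm at 12 mm height. Red end (+y): red dot on top, red band, red stripe on the grip's top.
- grip (a point): Centre of the top of the block's solid blue upright grip, 66 mm above the block's underside (block frame 0, 0, 66 mm). The grip is 22 mm (block x) by 26 mm (block y) and runs from 28 to 66 mm height, free on all four sides.
- red_end (a point): Bottom edge of the block's red-marked end, on its centre line (block frame 0, +42, 0 mm).
- plain_end (a point): Bottom edge of the block's plain end, on its centre line (block frame 0, -42, 0 mm).
- stage: Sample stage, fixed to the bench: aluminium plate 90 (x) x 190 (y) x 10 mm, at any yaw. Origin: centre of the plate's underside; z up. The block sits on the plate's top, 10 mm above the bench, centred, axes parallel, between two guides 12 mm high (1.5 mm play each side). Highest part: the catch housings at y = +-65 to +-79 mm, 40 mm wide in x, 34 mm above the bench.
- red_catch (a point): Centre of the sprung brass roller (radius 4 mm) over the red end's toe: stage frame 0, +47.5, 28 mm, that is 18 mm above the seat. It yields outward along y up to 6 mm (10 N preload, 1.5 N/mm). Lifting an end takes about 11 N there; after some 6 mm of lift the toe snaps past the roller, from about 12 mm on it rests on top of the roller.
- plain_catch (a point): The same roller over the plain end's toe: stage frame 0, -47.5, 28 mm.
- beaker: Clear glass beaker, 60 mm across, 75 mm tall, on the bench 15 to 20 cm from the stage's centre; origin at the centre of its underside. Leave alone.
- bottle: Amber glass jar, 48 mm across, 95 mm tall, likewise; origin at the centre of its underside. Leave alone.
- box: Yellow plastic box, 50 x 75 x 30 mm, likewise; origin at the centre of its underside. Leave alone.

How it is judged:
By the outcome, as a careful person would: the job done as asked, in the order asked, and still so for the second after the job is handed in, while the arm keeps its last pose, push and grip.
It also fails if it takes over 38 s, if anything falls off the work surface, if the arm or the gripper's body presses on something with over 40 N, if the wrist force passes 120 N, or if a joint passes its speed limit or range.

## Working session

There is one attempt and no reset: what is moved stays moved. The work goes in short steps, Python scripts to look and compute and a shell command to move; the robot and the scene stay as the last step left them, time stands still between calls to the robot, and variables do not carry over. Pictures are saved under pics/ and viewed, at most 10 in all, crops included, and the job is handed in when it is done.

```bash
mkdir -p pics; ls; python3 - <<'E'
from station import readout,snapshot
import cv2,numpy as np
print(readout.observe())
for n in("top","scene"):
    s=snapshot(n);cv2.imwrite(f"pics/{n}0.png",s["image"][:,:,::-1]);np.savez(f"{n}0.npz",**s)
    print(n,s["mtx"].round(1).tolist(),s["extrinsics"].round(3).tolist())
E
```

```text
pics
{'time_s': 0.0, 'joint_positions': array([ 1.08296746e+00,  3.42716758e-01,  1.52501729e+00, -1.38758329e-05,
        1.27540991e+00, -1.45995481e-01]), 'dq': array([ 0.00079394,  0.0012794 ,  0.00032276,  0.00017393, -0.00039167,
       -0.0007563 ]), 'effort': array([ 2.60541332e-03, -4.33675647e+01, -2.46015537e+01,  2.38251369e-04,
        7.82418880e-03, -6.71426989e-06]), 'position': array([0.17582876, 0.49436971, 0.30322888]), 'tool_rot': array([-5.34253670e-01, -3.09535361e+00,  2.32157747e-03]), 'ft_force': array([0.21340787, 0.11307217, 0.41005602]), 'torque': array([ 0.01623158, -0.00828234, -0.02374171]), 'grip_force': 0.0, 'finger_gap': 0.9979338933855466}
top [[401.6, 0.0, 261.9], [0.0, 401.6, 189.0], [0.0, 0.0, 1.0]] [[-0.02, -1.0, -0.015, 0.077], [-0.997, 0.021, -0.076, 0.575], [0.076, 0.014, -0.997, 0.791], [0.0, 0.0, 0.0, 1.0]]
scene [[436.5, 0.0, 257.6], [0.0, 436.5, 190.0], [0.0, 0.0, 1.0]] [[0.105, 0.995, 0.004, -0.101], [0.796, -0.081, -0.599, -0.431], [-0.596, 0.066, -0.801, 1.321], [0.0, 0.0, 0.0, 1.0]]
```

View pics/top0.png

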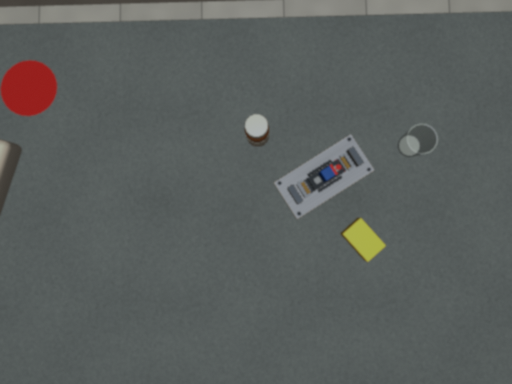

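View pics/scene0.png

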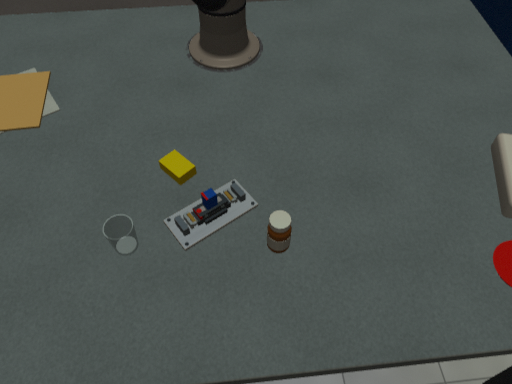

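The top view shows the stage with corners near (351,136), (374,170), (298,217) and (275,183). The red end is at about (340,166), upper right. The box is at (364,240), the bottle at (257,130) and the beaker at (422,140).

```bash
cat > h.py <<'E'
import numpy as np,cv2
def onplane(s,px,z):
    K,E=s["mtx"],s["extrinsics"];R,t=E[:3,:3],E[:3,3];c=-R.T@t
    out=[]
    for p in np.atleast_2d(px):
        d=R.T@np.linalg.solve(K,[*p,1]);out.append(c+d*(z-c[2])/d[2])
    return np.array(out)
E
python3 - <<'E'
from h import *
for n,roi in(("top",(265,385,125,228)),("scene",(155,270,172,255))):
    s=np.load(n+"0.npz");im=s["image"];x0,x1,y0,y1=roi
    hsv=cv2.cvtColor(im,cv2.COLOR_RGB2HSV)
    m=((hsv[...,2]>115)&(hsv[...,1]<60)).astype(np.uint8);k=np.zeros_like(m);k[y0:y1,x0:x1]=1;m*=k
    nn,l,st,_=cv2.connectedComponentsWithStats(m);i=1+st[1:,4].argmax()
    pts=np.argwhere(l==i)[:,::-1].astype(np.float32)
    W=onplane(s,pts,.010)[:,:2].astype(np.float32)
    r=cv2.minAreaRect(W*1000);b=cv2.boxPoints(r);print(n,r)
    b_=(hsv[...,0]>105)&(hsv[...,0]<130)&(hsv[...,1]>140)&(hsv[...,2]>60)&(k>0)
    rd=((hsv[...,0]<6)|(hsv[...,0]>174))&(hsv[...,1]>140)&(hsv[...,2]>80)&(k>0)
    for nm,mm,z in(("blue",b_,.076),("red",rd,.038)):
        q=np.argwhere(mm)[:,::-1].mean(0);print(nm,mm.sum(),q,onplane(s,q,z).round(4))
E
```

```text
top ((601.7032470703125, -62.8203125), (89.3814697265625, 189.4771728515625), 31.0541934967041)
blue 118 [326.69491525 173.36440678] [[ 0.5994 -0.0593  0.076 ]]
red 39 [335.82051282 167.8974359 ] [[ 0.6141 -0.0834  0.038 ]]
scene ((601.262451171875, -64.23109436035156), (87.65868377685547, 188.1132354736328), 31.031024932861328)
blue 77 [209.71428571 193.06493506] [[ 0.6005 -0.0614  0.076 ]]
red 42 [200.92857143 203.11904762] [[ 0.5968 -0.0831  0.038 ]]
```

```bash
R='[0.21,-0.28,-0.02,0,0,-1.13]'; python3 -m creep '[[[0.21,-0.28,-0.02,0,0,-1.13],[0.21,-0.28,-0.02,0,0,-1.13],[0.21,-0.28,-0.02,0,0,-1.13],[0.21,-0.28,-0.02,0,0,-1.13],[0.21,-0.28,-0.02,0,0,-1.13],[0.21,-0.28,-0.02,0,0,-1.13],[0.21,-0.28,-0.02,0,0,-1.13],[0.21,-0.28,-0.02,0,0,-1.13],[0.21,-0.28,-0.02,0,0,-1.13],[0.21,-0.28,-0.02,0,0,-1.13]]]' 0.0854
python3 -m creep '[[[0.215,-0.278,-0.06,0,0,-1.13],[0.215,-0.278,-0.06,0,0,-1.13],[0.215,-0.278,-0.06,0,0,-1.13],[0.215,-0.278,-0.06,0,0,-1.13],[0.215,-0.278,-0.06,0,0,-1.13],[0.215,-0.278,-0.06,0,0,-1.13],[0.215,-0.278,-0.06,0,0,-1.13],[0.215,-0.278,-0.06,0,0,-1.13],[0.215,-0.278,-0.06,0,0,-1.13],[0.215,-0.278,-0.06,0,0,-1.13]]]'
python3 - <<'E'
from station import readout,snapshot
from scipy.spatial.transform import Rotation as Ro
import cv2,numpy as np
o=readout.observe();print(o["position"],Ro.from_rotvec(o["tool_rot"]).as_matrix().round(4),o["joint_positions"].round(3),o["ft_force"])
s=snapshot("wrist");cv2.imwrite("pics/w1.png",s["image"][:,:,::-1]);np.savez("w1.npz",**s)
print(s["mtx"].round(1).tolist())
E
```

```text
time_s: 1.1
position: [0.3856, 0.2148, 0.2837]
tool_rot: [-2.106, -2.331, 0.001]
ft_force: [-0.3, 0.2, 0.3]
finger_gap: 0.999
grip_force: 0.0
time_s: 2.1
position: [0.6006, -0.0616, 0.2237]
tool_rot: [-3.025, -0.846, 0.001]
ft_force: [0.6, 0.3, 0.3]
finger_gap: 0.999
grip_force: 0.0
[ 0.60058918 -0.06159136  0.22373003] [[ 8.551e-01  5.185e-01 -9.000e-04]
 [ 5.185e-01 -8.551e-01  5.000e-04]
 [-5.000e-04 -9.000e-04 -1.000e+00]] [-0.229  0.554  1.41   0.     1.178  0.796] [0.58154759 0.34331424 0.32715034]
[[297.3, 0.0, 258.7], [0.0, 297.3, 191.4], [0.0, 0.0, 1.0]]
```

View pics/w1.png

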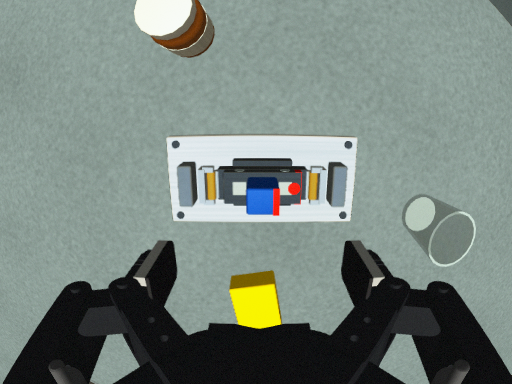

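The wrist view shows the plate corners at (167,137), (357,136), (351,221) and (173,221). The grip top spans about (247..280, 196..214), with the red end on the right. Next I refine the pose from the corners.

```bash
cat >> h.py <<'E'
def fish(s,px,z):
    K,E=s["mtx"],s["extrinsics"];R,t=E[:3,:3],E[:3,3];c=-R.T@t
    out=[]
    for p in np.atleast_2d(px):
        u=(p-K[:2,2])/K[0,0];r=np.hypot(*u)+1e-12
        d=R.T@np.r_[u/r*np.sin(r),np.cos(r)];out.append(c+d*(z-c[2])/d[2])
    return np.array(out)
E
python3 - <<'E'
from h import *
s=np.load("w1.npz");im=s["image"];hsv=cv2.cvtColor(im,cv2.COLOR_RGB2HSV)
m=((hsv[...,2]>200)&(hsv[...,1]<40)).astype(np.uint8);m[:130]=0;m[228:]=0;m[:,:160]=0;m[:,365:]=0
P=np.argwhere(m)[:,::-1].astype(float);W=fish(s,P,.01)[:,:2].astype(np.float32)
r=cv2.minAreaRect(W*1000);print(r)
b=((hsv[...,0]>105)&(hsv[...,0]<130)&(hsv[...,1]>140)); rd=((hsv[...,0]<6)|(hsv[...,0]>174))&(hsv[...,1]>140)
print(im[205,250:285].tolist()[::6],im[185,262],im[214,262])
v=hsv[...,2];top=((b|rd)&(v>150));top[:170]=0;top[222:]=0;top[:,:240]=0;top[:,285:]=0
P=np.argwhere(top)[:,::-1].astype(float);print(len(P),P.min(0),P.max(0))
print(cv2.minAreaRect((fish(s,P,.076)[:,:2]*1000).astype(np.float32)))
E
```

```text
((602.4423217773438, -64.19315338134766), (88.48914337158203, 188.8605194091797), 31.256385803222656)
[[38, 113, 223], [36, 111, 223], [33, 108, 220], [34, 107, 222], [250, 32, 12], [130, 117, 121]] [14 37 76] [112 146 200]
806 [246. 189.] [279. 215.]
((602.0848999023438, -64.60873413085938), (21.320884704589844, 25.549198150634766), 31.27399444580078)
```

```bash
python3 -m creep '[[[0.0016,-0.0028,-0.03,0,0,0],[0.0016,-0.0028,-0.06,0,0,0],[0.0016,-0.0028,-0.085,0,0,0],[0.0016,-0.0028,-0.1,0,0,0],[0.0016,-0.0028,-0.108,0,0,0],[0.0016,-0.0028,-0.108,0,0,0]]]'
python3 -m creep '[[[0,0,0,0,0,0],[0,0,0,0,0,0],[0,0,0,0,0,0],[0,0,0,0,0,0],[0,0,0,0,0,0],[0,0,0,0,0,0],[0,0,0,0,0,0],[0,0,0,0,0,0]]]' 0.01
python3 - <<'E'
from station import readout,snapshot
import cv2,numpy as np
from scipy.spatial.transform import Rotation as Ro
o=readout.observe();print(o["position"],o["ft_force"],o["torque"],o["grip_force"],o["finger_gap"]*85.4)
s=snapshot("wrist");cv2.imwrite("pics/w2.png",s["image"][:,:,::-1])
# plan, block frame y,z (mm) -> TCP shift
yd=np.array([.5188,-.8549,0]);xd=np.array([-.8549,-.5188,0]);zd=np.array([0,0,1.])
p=np.array([o["position"][0],o["position"][1],o["position"][2]]);b0=np.array([.6022,-.0644,.010])
def cmd(red,plain,yc):  # end heights mm, y of underside centre
    th=np.arcsin((red-plain)/84);R=Ro.from_rotvec(xd*th);c=b0+yd*yc/1e3+zd*(red+plain)/2e3
    return np.r_[c+R.apply(p-b0)-p,xd*th].round(4).tolist()
for a in[(2,0),(4,0),(6,0),(8,0),(10,0),(12,0),(14,0),(16,0),(18,0)]:
    yc=-42+42*np.cos(np.arcsin((a[0]-a[1])/84));print(a,cmd(*a,yc))
E
```

```text
time_s: 2.75
position: [0.602, -0.0649, 0.1156]
tool_rot: [-3.026, -0.842, 0.002]
ft_force: [-0.3, 0.1, -0.3]
finger_gap: 1.0
grip_force: 0.0
time_s: 3.55
position: [0.6021, -0.0652, 0.1167]
tool_rot: [-3.026, -0.837, 0.0]
ft_force: [-4.2, 5.1, 6.1]
finger_gap: 0.293
grip_force: 59.6
[ 0.6021446  -0.06516678  0.11668575] [-4.24689906  5.08762337  6.06380162] [ 0.73546738  0.49647637 -0.02592259] 59.64805841445923 25.04554058049099
(2, 0) [-0.0013, 0.0022, 0.001, -0.0204, -0.0124, 0.0]
(4, 0) [-0.0027, 0.0044, 0.0019, -0.0407, -0.0247, 0.0]
(6, 0) [-0.004, 0.0066, 0.0028, -0.0611, -0.0371, 0.0]
(8, 0) [-0.0054, 0.0089, 0.0036, -0.0815, -0.0495, 0.0]
(10, 0) [-0.0067, 0.0111, 0.0043, -0.102, -0.0619, 0.0]
(12, 0) [-0.0081, 0.0134, 0.005, -0.1225, -0.0744, 0.0]
(14, 0) [-0.0095, 0.0157, 0.0056, -0.1432, -0.0869, 0.0]
(16, 0) [-0.0109, 0.018, 0.0062, -0.1638, -0.0994, 0.0]
(18, 0) [-0.0124, 0.0204, 0.0067, -0.1846, -0.112, 0.0]
```

View pics/w2.png

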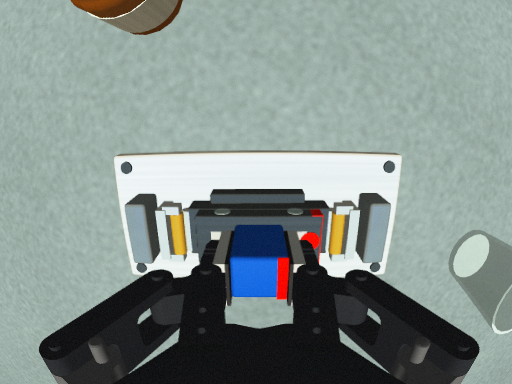

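The image shows both pads on the grip, with the red dot at (310,240) and the rollers at (178,235) and (337,235). Now I raise the red end while pivoting about the plain edge.

```bash
python3 -m creep '[[[-0.0007,0.0011,0.0005,-0.0102,-0.0062,0],[-0.0013,0.0022,0.001,-0.0204,-0.0124,0],[-0.002,0.0033,0.0015,-0.0305,-0.0185,0],[-0.0027,0.0044,0.002,-0.0407,-0.0247,0],[-0.0034,0.0055,0.0025,-0.051,-0.031,0],[-0.004,0.0066,0.0029,-0.0611,-0.0371,0],[-0.0047,0.0078,0.0033,-0.0713,-0.0433,0],[-0.0054,0.0089,0.0037,-0.0815,-0.0495,0],[-0.0054,0.0089,0.0037,-0.0815,-0.0495,0]]]'
python3 - <<'E'
from station import readout,snapshot
import cv2,numpy as np
from scipy.spatial.transform import Rotation as Ro
o=readout.observe();print(o["position"],o["ft_force"],o["torque"],o["finger_gap"]*85.4,Ro.from_rotvec(o["tool_rot"]).as_matrix().round(4)[2])
s=snapshot("scene");c=s["image"][150:270,140:300];c=cv2.resize(c,None,fx=4.5,fy=4.5,interpolation=cv2.INTER_CUBIC)
w=snapshot("wrist")["image"][140:300,100:420];w=cv2.resize(w,(720,360))
cv2.imwrite("pics/a3.png",w[:,:,::-1]);cv2.imwrite("pics/s3.png",c[:,:,::-1])
E
```

```text
time_s: 4.5
position: [0.5966, -0.0561, 0.1197]
tool_rot: [2.939, 0.814, 0.039]
ft_force: [-2.3, 6.7, 3.3]
finger_gap: 0.299
grip_force: 60.1
[ 0.59659311 -0.05612241  0.11969404] [-2.26857714  6.71488544  3.31042919] [1.27302605 0.46782574 0.03068385] 25.570053986197138 [ 2.000e-04  9.490e-02 -9.955e-01]
```

View pics/a3.png

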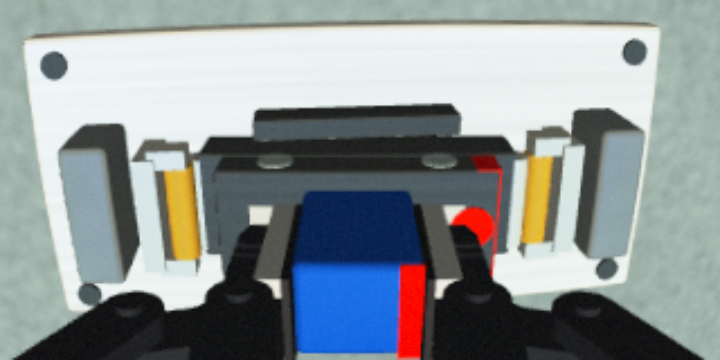

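The red dot in the wrist view hasn't moved relative to the gripper (about (310,240)), so the block is turning with the tool. I'll carry on.

```bash
python3 -m creep '[[[-0.0007,0.0011,0.0003,-0.0102,-0.0062,0],[-0.0013,0.0022,0.0007,-0.0205,-0.0124,0],[-0.002,0.0034,0.001,-0.0307,-0.0187,0],[-0.0027,0.0045,0.0013,-0.041,-0.0249,0],[-0.0034,0.0057,0.0016,-0.0514,-0.0312,0],[-0.0041,0.0068,0.0019,-0.0617,-0.0374,0],[-0.0055,0.0091,0.0025,-0.0823,-0.0499,0],[-0.007,0.0115,0.003,-0.1031,-0.0625,0],[-0.007,0.0115,0.003,-0.1031,-0.0625,0]]]'
python3 - <<'E'
from station import readout,snapshot
import cv2,numpy as np
from scipy.spatial.transform import Rotation as Ro
o=readout.observe();print(o["position"],o["ft_force"],o["torque"],o["finger_gap"]*85.4,Ro.from_rotvec(o["tool_rot"]).as_matrix().round(4)[2])
c=snapshot("scene")["image"][160:250,150:270];c=cv2.resize(c,(400,300),interpolation=cv2.INTER_CUBIC)
w=snapshot("wrist")["image"];hsv=cv2.cvtColor(w,cv2.COLOR_RGB2HSV)
cv2.imwrite("pics/a4.png",np.vstack([cv2.resize(w[140:300,100:420],(600,300)),np.hstack([c,c*0])[:,:600]])[:,:,::-1])
E
```

```text
time_s: 5.5
position: [0.5903, -0.0457, 0.1228]
tool_rot: [2.824, 0.783, 0.088]
ft_force: [-0.5, 0.1, -0.6]
finger_gap: 0.293
grip_force: 59.8
[ 0.59027397 -0.04572833  0.12284327] [-0.54538205  0.13031309 -0.58480966] [0.05366132 0.15597647 0.03614644] 24.993587688422082 [ 0.0014  0.2161 -0.9764]
```

View pics/a4.png

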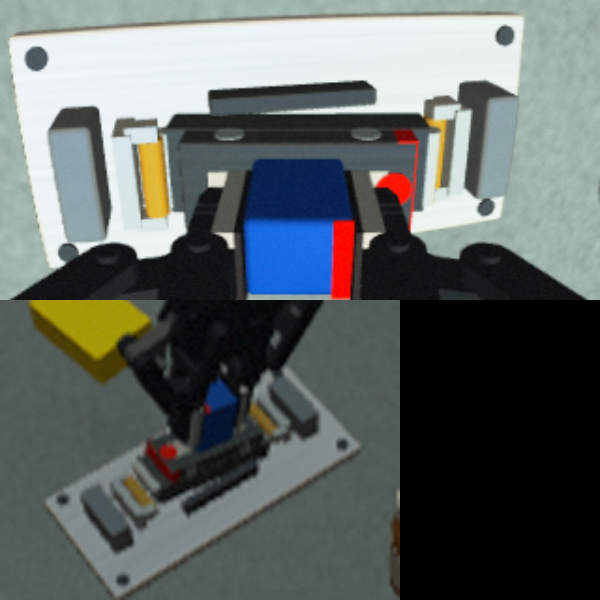

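The red end is past its catch: tilt 12.5°, about 18 mm up, force close to zero. The plain end is still down on the seat. Next I work out the second rock.

```bash
cat >> h.py <<'E'
from scipy.spatial.transform import Rotation as Ro
yd=np.array([.5188,-.8549,0]);xd=np.array([-.8549,-.5188,0]);zd=np.array([0,0,1.])
b0=np.array([.6022,-.0644,.010]);off=np.array([.6021,-.0652,.1167])-b0
def tcp(red,plain,yc):
    th=np.arcsin((red-plain)/84);R=Ro.from_rotvec(xd*th)
    return b0+yd*yc/1e3+zd*(red+plain)/2e3+R.apply(off),th
def rows(pos,th0,targets):
    for a in targets:
        t,th=tcp(*a);print(a,np.r_[t-pos,xd*(th-th0)].round(4).tolist())
E
python3 - <<'E'
from h import *
rows(np.array([.5903,-.0457,.1228]),np.arcsin(.2161),[(18.2,0,-1),(19,2,-.5),(20,4,0),(20,7,0),(20,10,0),(20,13,0),(20,16,0),(20,20,0),(20,24,0),(20,28,0),(20,32,0),(20,36,0),(20,39,0)])
E
```

```text
(18.2, 0, -1) [-0.0007, 0.0011, 0.0006, -0.0005, -0.0003, 0.0]
(19, 2, -0.5) [0.0003, -0.0006, 0.0023, 0.012, 0.0073, -0.0]
(20, 4, 0) [0.0013, -0.0021, 0.0041, 0.0224, 0.0136, -0.0]
(20, 7, 0) [0.0032, -0.0054, 0.0062, 0.0534, 0.0324, -0.0]
(20, 10, 0) [0.0052, -0.0086, 0.0082, 0.0842, 0.0511, -0.0]
(20, 13, 0) [0.0072, -0.0119, 0.0101, 0.1149, 0.0697, -0.0]
(20, 16, 0) [0.0092, -0.0152, 0.0118, 0.1455, 0.0883, -0.0]
(20, 20, 0) [0.0118, -0.0195, 0.0139, 0.1862, 0.113, -0.0]
(20, 24, 0) [0.0144, -0.0238, 0.0157, 0.2269, 0.1377, -0.0]
(20, 28, 0) [0.0171, -0.0282, 0.0174, 0.2678, 0.1625, -0.0]
(20, 32, 0) [0.0197, -0.0325, 0.0187, 0.3088, 0.1874, -0.0]
(20, 36, 0) [0.0223, -0.0369, 0.0198, 0.3501, 0.2124, -0.0]
(20, 39, 0) [0.0243, -0.0401, 0.0205, 0.3813, 0.2314, -0.0]
```

```bash
python3 -m creep '[[[0.0003,-0.0006,0.0023,0.012,0.0073,0],[0.0013,-0.0021,0.0041,0.0224,0.0136,0],[0.0032,-0.0054,0.0062,0.0534,0.0324,0],[0.0052,-0.0086,0.0082,0.0842,0.0511,0],[0.0072,-0.0119,0.0101,0.1149,0.0697,0],[0.0092,-0.0152,0.0118,0.1455,0.0883,0],[0.0118,-0.0195,0.0139,0.1862,0.113,0],[0.0144,-0.0238,0.0157,0.2269,0.1377,0],[0.0171,-0.0282,0.0174,0.2678,0.1625,0],[0.0171,-0.0282,0.0174,0.2678,0.1625,0]]]'
python3 - <<'E'
from station import readout,snapshot
import cv2,numpy as np
from scipy.spatial.transform import Rotation as Ro
o=readout.observe();print(o["position"],o["ft_force"],o["torque"],o["finger_gap"]*85.4,Ro.from_rotvec(o["tool_rot"]).as_matrix().round(4)[2])
c=snapshot("scene")["image"][160:250,150:270];c=cv2.resize(c,(400,300),interpolation=cv2.INTER_CUBIC)
w=snapshot("wrist")["image"]
cv2.imwrite("pics/a5.png",np.vstack([cv2.resize(w[140:300,100:420],(600,300)),np.hstack([c,c*0])[:,:600]])[:,:,::-1])
E
```

```text
time_s: 6.6
position: [0.6078, -0.0755, 0.1398]
tool_rot: [-2.937, -0.809, 0.04]
ft_force: [0.4, 0.2, -2.2]
finger_gap: 0.298
grip_force: 62.5
[ 0.60780141 -0.07545101  0.13978062] [ 0.36723974  0.19273997 -2.24611277] [ 0.01584714 -0.12296407 -0.01316213] 25.4142584549939 [ 1.000e-04 -9.830e-02 -9.952e-01]
```

View pics/a5.png

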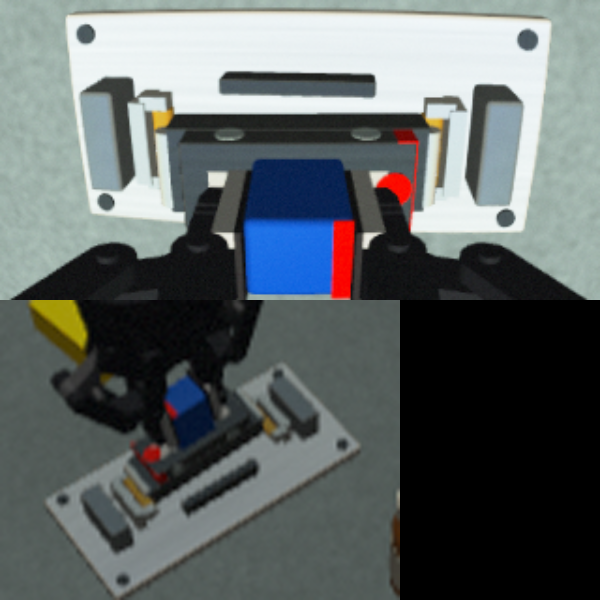

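Both ends are out of the catches. The plain end is already about 8 mm higher and the wrist carries only the block's weight. I'll tip further, hold, then work out the levelling.

```bash
python3 -m creep '[[[0.0013,-0.0022,0.0007,0.0205,0.0125,0],[0.0026,-0.0043,0.0013,0.041,0.0249,0],[0.0039,-0.0065,0.0019,0.0616,0.0374,0],[0.0052,-0.0087,0.0024,0.0823,0.0499,0],[0.0072,-0.0119,0.0031,0.1135,0.0689,0],[0.0072,-0.0119,0.0031,0.1135,0.0689,0],[0.0072,-0.0119,0.0031,0.1135,0.0689,0],[0.0072,-0.0119,0.0031,0.1135,0.0689,0]]]'
python3 - <<'E'
from h import *
from station import readout
o=readout.observe();print(o["position"],o["ft_force"])
th=-np.arcsin(-Ro.from_rotvec(o["tool_rot"]).as_matrix()[2,1]);print(np.degrees(th))
rows(o["position"],th,[(20,39,0),(24,38,0),(28,38,0),(33,38,0),(38,38,0)])
E
```

```text
time_s: 7.5
position: [0.6143, -0.0857, 0.143]
tool_rot: [-2.813, -0.778, 0.092]
ft_force: [0.2, -0.2, -3.3]
finger_gap: 0.292
grip_force: 62.5
[ 0.61430276 -0.08566194  0.14302813] [ 0.16655253 -0.2043933  -3.26691079]
-13.17262229764893
(20, 39, 0) [0.0003, -0.0002, 0.0003, -0.0015, -0.0009, 0.0]
(24, 38, 0) [-0.003, 0.0053, 0.0031, -0.0534, -0.0324, 0.0]
(28, 38, 0) [-0.0056, 0.0096, 0.0058, -0.0945, -0.0574, 0.0]
(33, 38, 0) [-0.0089, 0.015, 0.0089, -0.1456, -0.0884, 0.0]
(38, 38, 0) [-0.0122, 0.0205, 0.0117, -0.1965, -0.1193, 0.0]
```

```bash
python3 -m creep '[[[-0.0015,0.0026,0.0016,-0.0267,-0.0162,0],[-0.003,0.0053,0.0031,-0.0534,-0.0324,0],[-0.0056,0.0096,0.0058,-0.0945,-0.0574,0],[-0.0089,0.015,0.0089,-0.1456,-0.0884,0],[-0.0122,0.0205,0.0117,-0.1965,-0.1193,0],[-0.0122,0.0205,0.0117,-0.1965,-0.1193,0],[-0.0122,0.0205,0.0117,-0.1965,-0.1193,0],[-0.0122,0.0205,0.0117,-0.1965,-0.1193,0],[-0.0122,0.0205,0.0117,-0.1965,-0.1193,0]]]'
python3 - <<'E'
from h import *
from station import readout,snapshot
o=readout.observe();print(o["position"],o["ft_force"],o["torque"],tcp(38,38,0)[0])
M=Ro.from_rotvec(o["tool_rot"]).as_matrix();print(M.round(4))
c=snapshot("scene")["image"][160:250,150:270];c=cv2.resize(c,(400,300),interpolation=cv2.INTER_CUBIC)
w=snapshot("wrist")["image"]
cv2.imwrite("pics/a6.png",np.vstack([cv2.resize(w[140:300,100:420],(600,300)),np.hstack([c,c*0])[:,:600]])[:,:,::-1])
E
```

```text
time_s: 8.4
position: [0.6024, -0.0659, 0.1545]
tool_rot: [-3.027, -0.836, 0.001]
ft_force: [-0.5, 0.0, -1.8]
finger_gap: 0.294
grip_force: 62.3
[ 0.60243301 -0.06593046  0.15454463] [-0.50083778  0.04295024 -1.80078688] [ 0.00386694 -0.02601675 -0.05024485] [ 0.6021 -0.0652  0.1547]
[[ 8.582e-01  5.133e-01 -6.000e-04]
 [ 5.133e-01 -8.582e-01  7.000e-04]
 [-1.000e-04 -9.000e-04 -1.000e+00]]
```

View pics/a6.png

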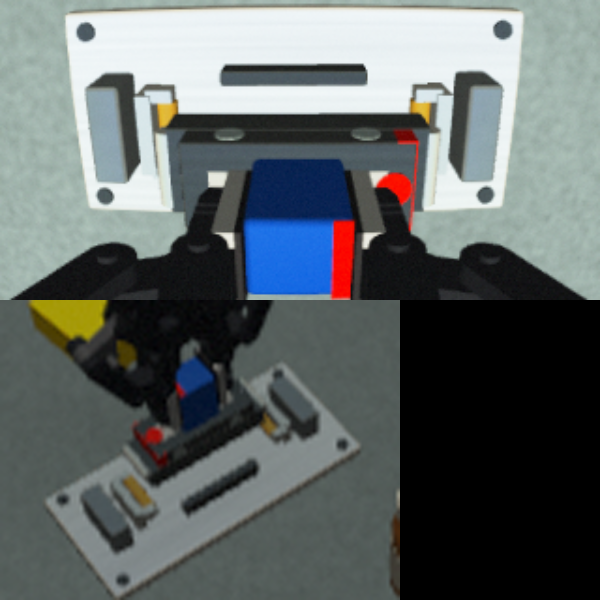

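The block hangs level and centred over the seat, about 38 mm up, with only its weight on the wrist.

```bash
python3 -c "
from station import env
print(env.job_done())"
```

```text
the job is handed in; nothing more can be done
None
```

The job is handed in: the block came out red end first, then plain end, and is held level in the gripper about 38 mm over its seat, with the beaker, bottle and box not touched, after 8.4 s of the 38 s allowed.

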